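Free the pawl and press the connector home

ROBOT

A 6-joint arm with a two-finger parallel gripper is mounted at the origin on the work surface. World frame = base frame: x ahead of the robot, y to its left, z up, the work surface at z = 0. Lengths are in m, angles in rad, forces in N, time in s.
With the tool pointing down it reaches from about 0.4 to 0.825 m from the base axis. Payload 7 kg.
Tool frame: the origin (TCP) lies at the centre of the arm's flange, where the gripper is bolted on; the fingertips stand 178 mm ahead of it and the grasp point (between the pads) lies arm.tcp_to_grasp ahead of it (arm.tcp_to_grasp is the distance from the TCP to the grasp point, in m); z points along the fingers, y is the direction in which the jaws open and shut (so a half turn about z gives the same grasp; the last joint's range is limited). The gripper opens to 88 mm and grips with 3 to 60 N. Pads are 19 mm wide; open, the fingers measure 130 mm over their backs; the gripper's body (78 mm by 193 mm) begins 47 mm behind the grasp point.
Start: joints at [-0.981, 0.359, 0.012, 0, -1.224, -0.288], TCP at [0.201, -0.644, 0.405] pointing down, gripper open.
Joint ranges: [-3.07, 3.07], [-1.43, 2.12], [-1.02, 1.25], [-3.03, 1.67], [-3.05, -0], [-3.03, 3.03]. Speed limits (rad/s): [2.39, 2.39, 3.01, 3.14, 3.14, 3.14].

INTERFACE

Orientations are given as [roll, pitch, yaw] about the fixed x, y, z axes, in that order (R = Rz(yaw) Ry(pitch) Rx(roll)).
In Python, from station import arm gives the robot as it stands.
- The arm moves only by the tool move_arm, never from a script. Its argument "deltas" is a list of rows, each a list of 6 numbers: the shift along the world's x, y, z in mm, then the turn, a rotation vector about the world's x, y, z in degrees. In form: [[tx, ty, tz, ax, ay, az], ...]. A call has exactly 5 rows; each row shifts and turns the commanded pose from where the row before left it; what a row does not reach is not made up. A row lasts 1/12 s, in which the tool goes at most 41.7 mm and 7.16 degrees, less where a joint would pass 70% of its speed; a pose out of reach is approached as far as the arm can. A call with a gripper value outside its range is refused whole. "claw" is the closure in counts, from 0 (fully open) to 255 (shut), set as the call begins (left out, the last holds). The fingers move at their own pace and stop on an object; "squeeze" is the grip in N (left out, the last holds). Time passes only in rows, so rows that do not move let the fingers close, or fill a call up. It gives the time, the measured TCP pose, the force and the opening at its end, in the units of the state.
- arm.get_state(): the state, without advancing time (a new reading comes with each control period).
- arm.grab_frame(name): name is "scene" or "top" or "wrist"; returns the picture (384x512x3 uint8, red, green, blue); there is no depth.
- arm.calibration(name): a dict with "intrinsics" (3x3 intrinsics, pixels), "k1" (the pictures are not rectified: a ray, as slopes to the right and down, at radius r is drawn at 1 + k1 r^2 times it, then the intrinsics apply), "T" (4x4, takes a point from camera to world coordinates); the wrist camera has in their place "mount" (4x4, takes a point from camera to tool coordinates, whose origin is the TCP and whose axes are the flange's). Camera axes: x right, y up, looking along -z (the intrinsics and any distortion apply to the point x, -y, -z); pixel columns grow to the right and rows downward; lengths in m; the calibration is good to about 2 mm. A picture is of the moment at which its call begins: read the wrist's pose just before it. calibration takes no time and is no camera call.
- arm.job_done(): hands the job in, once; it reports no verdict.
Trained networks look in the newest picture that a camera, given by its name, has taken for a name from the list of things; names that differ only in an ending like _2 or _b are one class to them, and where a whole thing is asked for, a point or a joint stands for the part that bears it (a point fixed in the world has none). Each returns a list of dicts, best first, with "score" (0 to 1); they miss things now and then, are a little off and sometimes report something else, mostly with a low value. They report only what shows in the picture. A call takes as long as a camera call.
- arm.spot_in(thing, camera): "xy" ([column, row] in pixels, amid what is visible of it).
- arm.masks_of(thing, camera): "pixels" (384x512 bool, what is visible of it) and "xy" ([column, row] in pixels, amid what is visible of it).
- arm.spot_point(thing, camera): "xy" ([column, row] in pixels: a listed point, or the origin of a listed thing).
The state is a dict: "t": time; "q": joint angles; "qd": joint speeds; "joint_efforts": joint torques, N m; "eef_pos": TCP position; "ee_rot": TCP orientation; "force": force on the tool from outside, world axes, zero at the start; "moment": the same for the moment, N m; "width": finger opening in m.
Only numpy, scipy, OpenCV 4.12 (cv2) and the standard library are available. Lean on these libraries where they do the work, as an engineer would, in place of code of your own. Each camera call takes 0.05 s, during which the arm holds its last target. There are 200 camera calls.

TASK

Seat the white connector in its board with the green hand press: press the red thumb pad of the ratchet pawl down until it snaps over and stays clear of the teeth, then push the lever down past the teeth until the connector is fully home, and let go, leaving the lever down and the pawl free. Use closed fingertips or the outside of the fingers, never pinching pad or lever and never touching the connector. Do not lean on the lever while the pawl still blocks it or strain it once the connector is home, and leave the things around the press where they are.

Things in the scene. Friction and masses are not known exactly. Their poses are not given: they have to be found in the camera images.
- pawl_pad (a point): centre of the top of the red thumb pad (24 x 26 mm, 6 mm thick) at the front end of the ratchet pawl, a dark rocker on the left side of the press. The pad lies to the front of the pin; y axis: along the pin, level, to the press's left. Nose in teeth: pad 0.225 m above the bench, sloping about 20 deg up to the front; pressed over: 0.185 m, sloping 25 deg down. Free space all round it.
- pawl_pin (a point): point on the pawl's level pivot pin, in the pad's plane of swing; the pad swings about it at 50 mm radius.
- pawl (a joint): angle of the pawl (rad), grows as the pad is pressed: -0.2 to -0.08 with its nose in or on the ratchet teeth, 0.65 pressed fully over. A toggle spring holds it either way: pressing the pad takes 2 to 4 N; past 0.22 (pad 16 to 23 mm lower) it snaps to 0.65 by itself and stays there; let go before that, it springs back into the teeth.
- lever_push (a point): point on the centre line of the round steel lever bar (12 mm thick) on the right side of the press, 140 mm from the lever's axis and 38 mm inboard of the centre of the black end ball (32 mm). -x runs along the bar to the ball, z is square to the bar and up, y along the axis. To lower it, press on top of the bar here and follow the arc down about lever_axis.
- lever_axis (a point): point on the lever's level axis, 0.165 m above the bench, on the bar's centre line, 140 mm from lever_push; the bar turns about it.
- lever (a joint): lever angle (rad), grows downwards: 0 = bar 45 deg up to the front, 0.785 level, 1.25 to 1.3 connector home (stops hard). Starts at 0 to 0.35. With the pawl in the teeth it sinks at most to the next tooth (about 0.4). Stays where left. Drives the ram 16 mm per rad; takes 1 to 3 N at lever_push, 5 to 10 N from 0.75 on, where the ram meets the connector.
- connector (a joint): how far the white connector (8 x 50 mm, 11 mm tall) has gone down into the board (m): 0 standing 8 mm proud, 0.008 fully home.
- connector_top (a point): middle of the top of the white connector, under the foot of the ram, on the green board held on the bed of the press; 62 mm above the bench at the start, 54 mm when home.
- press: green C-frame hand press bolted to the bench (base 215 x 110 mm, head up to 0.20 m, ram up to 0.22 m above the bench). Origin under the middle of the base; its front (ram, lever and pawl pad) looks along its -x, y points to its left (the pawl's side), z up.
- meter: orange hand multimeter 150 x 74 x 34 mm lying flat, origin under its middle; not to be moved.
- carton: white and blue carton 75 x 130 x 48 mm, origin under its middle; not to be moved.
- spool: solder-wire spool, 60 mm across and 44 mm tall, standing on its flange, origin under its middle; not to be moved.
- driver: screwdriver lying on the bench, about 30 mm tall, origin under its middle; not to be moved.

How it is judged:
By the outcome, as a careful person would: the job done as asked, in the order asked, and still so for the second after the job is handed in, with the robot touching nothing.
It also fails if it takes over 45 s, if anything falls off the work surface, if the arm or the gripper's body presses on something with over 40 N, if the wrist force passes 120 N, or if a joint passes its speed limit or range.

## Working session

There is one attempt and no reset: what is moved stays moved. The work goes in short steps, Python scripts to look and compute and a tool call to move; the robot and the scene stay as the last step left them, time stands still between calls to the robot, and variables do not carry over. Pictures are saved under pics/ and viewed, about 8 in all and at most 12, crops included, and the job is handed in when it is done.

Besides the shell and the picture viewer there is one more tool, called after "Call:" by a JSON object that holds its "method" and its "body", one argument or row to a line. move_arm: Moves the arm, as the interface text tells. Its arguments: {"type":"object","properties":{"deltas":{"type":"array","items":{"type":"array","items":{"type":"number"}}},"claw":{"type":"number"},"squeeze":{"type":"number"}},"required":["deltas"]}

```bash
mkdir -p pics; cat > h.py <<'E'
from station import arm
import numpy as np, cv2
from scipy.spatial.transform import Rotation as R
from scipy.optimize import least_squares
def cam(n,s=None):
    c=arm.calibration(n)
    if 'T' in c: T=np.array(c['T'])
    else:
        s=s or arm.get_state(); W=np.eye(4); W[:3,:3]=R.from_euler('xyz',s['ee_rot']).as_matrix(); W[:3,3]=s['eef_pos']; T=W@np.array(c['mount'])
    return np.array(c['intrinsics']),c['k1'],T
def proj(C,p):
    K,k1,T=C; q=np.linalg.inv(T)@np.append(p,1); u=np.array([q[0],-q[1]])/-q[2]
    u=u*(1+k1*(u@u)); return (K@np.append(u,1))[:2]
def ray(C,xy):
    K,k1,T=C; d=np.linalg.solve(K,[*xy,1])[:2]; u=d.copy()
    for _ in range(20): u=d/(1+k1*(u@u))
    v=T[:3,:3]@np.array([u[0],-u[1],-1]); return T[:3,3],v/np.linalg.norm(v)
def atz(C,xy,z):
    o,v=ray(C,xy); return o+v*(z-o[2])/v[2]
def tri(rs):
    A=sum(np.eye(3)-np.outer(v,v) for o,v in rs); b=sum((np.eye(3)-np.outer(v,v))@o for o,v in rs)
    p=np.linalg.solve(A,b); return p,[round(1000*np.linalg.norm(np.cross(p-o,v)),1) for o,v in rs]
E
python3 - <<'E'
from h import *
s=arm.get_state(); print(s['eef_pos'],s['ee_rot'],s['force'],s['width'],arm.tcp_to_grasp)
for n in ['scene','top']:
    im=arm.grab_frame(n); cv2.imwrite(f'pics/{n}0.png',im[...,::-1]); C=cam(n); print(n,C[2][:3,3].round(3))
    for th in ['pawl_pad','pawl_pin','lever_push','lever_axis','connector_top','press','meter','carton','spool','driver']:
        r=arm.spot_point(th,n); print(th,[(np.round(a['xy'],1).tolist(),round(a['score'],2)) for a in r[:2]])
cv2.imwrite('pics/both.png',np.hstack([cv2.imread('pics/scene0.png'),cv2.imread('pics/top0.png')])[:, :])
E
```

```text
[ 0.20056602 -0.64429511  0.40369716] [ 3.13987953e+00 -1.60848383e-04 -2.83993147e+00] [-0.21342237  0.30623216 -0.57128556] 0.08772654368166531 0.1593
scene [ 0.939 -0.595  0.74 ]
pawl_pad [([240.9, 156.8], 0.58)]
pawl_pin [([253.5, 165.9], 0.74)]
lever_push [([226.5, 171.7], 0.59)]
lever_axis []
connector_top []
press [([271.8, 234.7], 0.73), ([240.4, 153.2], 0.16)]
meter [([242.3, 293.4], 0.66)]
carton [([234.6, 193.5], 0.58)]
spool [([283.1, 205.0], 0.58)]
driver [([221.1, 231.4], 0.76)]
top [ 0.515 -0.001  0.817]
pawl_pad [([230.4, 247.6], 0.72)]
pawl_pin [([219.9, 225.6], 0.98)]
lever_push [([290.1, 229.9], 0.7)]
lever_axis [([252.9, 179.0], 0.73), ([289.5, 226.7], 0.66)]
connector_top [([233.5, 248.9], 0.59)]
press [([240.5, 198.7], 0.83), ([251.8, 179.8], 0.4)]
meter [([327.1, 184.0], 0.85)]
carton [([202.6, 280.7], 0.9), ([237.1, 198.0], 0.26)]
spool [([184.0, 219.1], 0.67)]
driver [([267.3, 258.1], 0.66)]
```

View pics/scene0.png

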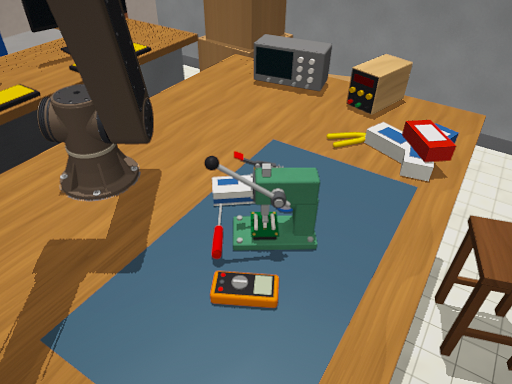

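View pics/top0.png

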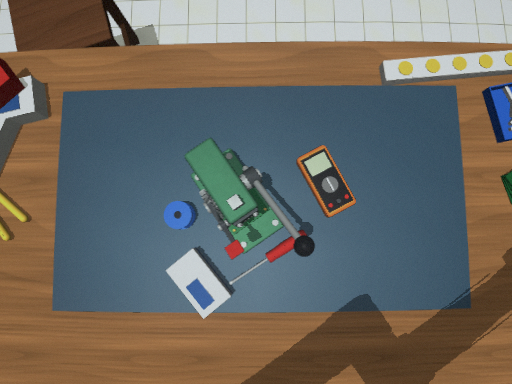

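The scene view shows the press front facing the robot: ball at (212,163), red pad at (239,156). In the top view the pad is at (235,249), the ball at (304,245), the spool at (180,214), the carton at (199,283), and the driver lies under the lever. Next I triangulate these.

```bash
python3 - <<'E'
from h import *
S=cam('scene');T=cam('top')
def red(n,box):
    im=cv2.imread(f'pics/{n}0.png').astype(int); x0,y0,x1,y1=box; c=im[y0:y1,x0:x1]
    m=(c[...,2]>120)&(c[...,1]<70)&(c[...,0]<70); y,x=np.nonzero(m); return np.array([x.mean()+x0,y.mean()+y0]),m.sum()
def blk(n,box):
    im=cv2.imread(f'pics/{n}0.png').astype(int); x0,y0,x1,y1=box; c=im[y0:y1,x0:x1]
    m=c.max(2)<45; y,x=np.nonzero(m); return np.array([(x.min()+x.max())/2+x0,(y.min()+y.max())/2+y0]),m.sum(),(x.min()+x0,x.max()+x0,y.min()+y0,y.max()+y0)
a=red('scene',(230,148,250,165));b=red('top',(222,236,248,262));print('pad',a,b)
pad,e=tri([ray(S,a[0]),ray(T,b[0])]);print(pad.round(4),e, 'atz.225',atz(T,b[0],.222).round(4))
a=blk('scene',(203,154,221,172));b=blk('top',(290,232,318,260));print('ball',a,b)
ball,e=tri([ray(S,a[0]),ray(T,b[0])]);print(ball.round(4),e)
print('pin',*tri([ray(S,[253.5,165.9]),ray(T,[219.9,225.6])]))
print('push',*tri([ray(S,[226.5,171.7]),ray(T,[290.1,229.9])]))
print('axis165',atz(T,[252.9,179],.165))
print('press',atz(T,[240.5,198.7],0),atz(S,[271.8,234.7],0))
for n,p,z in [('meter',[327.1,184],.0),('carton',[202.6,280.7],0),('spool',[184,219],0),('driver',[267,258],0)]: print(n,atz(T,p,z).round(3))
im=cv2.imread('pics/top0.png')[125:325,150:350]; im2=cv2.imread('pics/scene0.png')[140:260,190:330]
cv2.imwrite('pics/c1.png',np.hstack([cv2.resize(im,(400,400),interpolation=3),cv2.resize(im2,(400,400*120//140),interpolation=3) if 0 else cv2.resize(im2,(400,400),interpolation=3)]))
E
```

```text
pad (array([238.16666667, 155.6       ]), np.int64(60)) (array([234.00502513, 248.83919598]), np.int64(199))
[0.4893 0.054  0.2223] [np.float64(1.2), np.float64(1.2)] atz.225 [0.4883 0.0533 0.222 ]
ball (array([211.5, 162.5]), np.int64(124), (np.int64(205), np.int64(218), np.int64(156), np.int64(169))) (array([303.5, 245.5]), np.int64(286), (np.int64(294), np.int64(313), np.int64(236), np.int64(255)))
[ 0.4955 -0.0549  0.2668] [np.float64(1.4), np.float64(1.4)]
pin [0.52374368 0.07803014 0.1923869 ] [np.float64(4.0), np.float64(4.0)]
push [ 0.51967876 -0.03641911  0.24133826] [np.float64(1.8), np.float64(1.8)]
axis165 [0.61160269 0.02387277 0.165     ]
press [0.59118174 0.05877218 0.        ] [0.58598287 0.06747441 0.        ]
meter [ 0.623 -0.139  0.   ]
carton [0.408 0.144 0.   ]
spool [0.546 0.188 0.   ]
driver [ 0.457 -0.     0.   ]
```

View pics/c1.png

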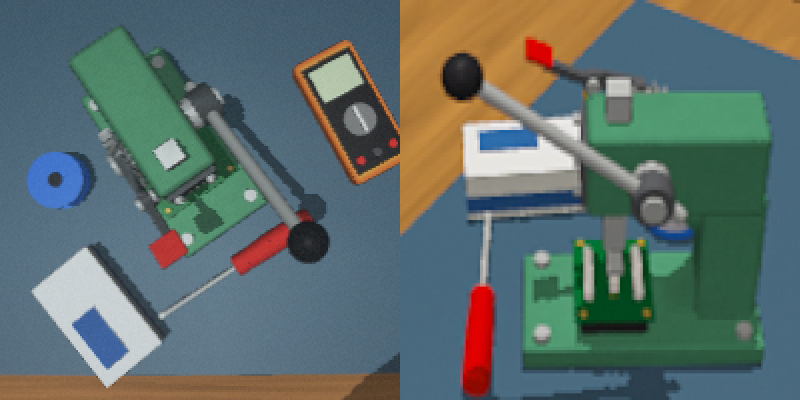

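The press yaw comes to about 34.8 deg from three sources: lever bar, pawl, and head edge. Pad height is 0.222, which matches. The ball triangulates to lever angle 0.18. Next I check the wrist camera side, the head front, and the move plan.

```bash
python3 - <<'E'
from h import *
print(np.array(arm.calibration('wrist')['mount']).round(3))
T=cam('top');a=np.radians(34.8);ex=np.array([np.cos(a),np.sin(a)]);ey=np.array([-ex[1],ex[0]])
g=lambda p:(p[:2]@ex,p[:2]@ey)
for c,z in [((165,195),.2),((215,158),.2),((70,60),.2),((117,27),.2),((168,153),.22)]:
    print(c,np.round(g(atz(T,[150+c[0]/2,125+c[1]/2],z)),3))
for n,p in [('pad',(.4893,.054)),('ball',(.4955,-.0549)),('axis',(.6116,.0239)),('push',(.5197,-.0364)),('press',(.588,.062))]: print(n,np.round(g(np.array(p)),3))
s=arm.get_state();yaw=s['ee_rot'][2]
print(R.from_euler('xyz',s['ee_rot']).as_matrix().round(3))
E
```

```text
[[-0.002  0.961  0.277  0.075]
 [ 1.     0.002  0.001  0.   ]
 [ 0.     0.277 -0.961  0.02 ]
 [ 0.     0.     0.     1.   ]]
(165, 195) [ 0.47  -0.256]
(215, 158) [ 0.471 -0.309]
(70, 60) [ 0.615 -0.255]
(117, 27) [ 0.615 -0.305]
(168, 153) [ 0.495 -0.279]
pad [ 0.433 -0.235]
ball [ 0.376 -0.328]
axis [ 0.516 -0.329]
push [ 0.406 -0.326]
press [ 0.518 -0.285]
[[-0.955 -0.297 -0.   ]
 [-0.297  0.955  0.   ]
 [ 0.     0.    -1.   ]]
```

Call:
{"method": "move_arm", "body": {
  "deltas": [
    [0,0,20,0,0,0],
    [11,27,17,0,0,-3],
    [11,27,17,0,0,-3],
    [11,27,17,0,0,-3],
    [11,27,17,0,0,-3]
  ],
  "claw": 255,
  "squeeze": 20
}}

```text
t: 1.52
eef_pos: [0.2447, -0.5354, 0.4932]
ee_rot: [3.141, -0.0, -3.052]
force: [0.6, 0.2, 0.5]
width: 0.0598
```

Call:
{"method": "move_arm", "body": {
  "deltas": [
    [11,28,0,0,0,-3],
    [11,28,0,0,0,-3],
    [11,28,0,0,0,-3],
    [11,28,0,0,0,-3],
    [11,28,0,0,0,-3]
  ]
}}

```text
t: 1.93
eef_pos: [0.2997, -0.3951, 0.4929]
ee_rot: [-3.141, 0.001, 2.969]
force: [0.9, 0.5, 0.5]
width: 0.0267
```

Call:
{"method": "move_arm", "body": {
  "deltas": [
    [11,28,0,0,0,-3],
    [11,28,0,0,0,-3],
    [11,28,0,0,0,-3],
    [11,28,0,0,0,-3],
    [11,28,0,0,0,-3]
  ]
}}

```text
t: 2.35
eef_pos: [0.3546, -0.2551, 0.493]
ee_rot: [3.141, 0.001, 2.708]
force: [0.1, 0.7, -0.3]
width: 0.0004
```

Call:
{"method": "move_arm", "body": {
  "deltas": [
    [11,28,0,0,0,-3],
    [11,28,0,0,0,-3],
    [11,28,0,0,0,-3],
    [11,28,0,0,0,-3],
    [11,28,0,0,0,-3]
  ]
}}

```text
t: 2.77
eef_pos: [0.4096, -0.115, 0.4931]
ee_rot: [3.141, 0.001, 2.446]
force: [1.4, -0.2, -0.0]
width: 0.0003
```

Call:
{"method": "move_arm", "body": {
  "deltas": [
    [11,28,0,0,0,-3],
    [11,28,0,0,0,-3],
    [11,28,0,0,0,-3],
    [11,28,0,0,0,-3],
    [11,26,0,0,0,-1]
  ]
}}

```text
t: 3.18
eef_pos: [0.4647, 0.0231, 0.493]
ee_rot: [3.141, 0.0, 2.219]
force: [0.1, -0.1, -0.0]
width: 0.0003
```

```bash
python3 - <<'E'
from h import *
s=arm.get_state();im=arm.grab_frame('wrist');cv2.imwrite('pics/w1.png',im[...,::-1]);C=cam('wrist',s)
for th in ['pawl_pad','pawl_pin','lever_push','lever_axis']:
    print(th,[(np.round(a['xy'],1).tolist(),round(a['score'],2)) for a in arm.spot_point(th,'wrist')[:2]])
i=im.astype(int);m=(i[...,0]>120)&(i[...,1]<70)&(i[...,2]<70)
n,l,st,ce=cv2.connectedComponentsWithStats(m.astype(np.uint8))
for k in range(1,n):
    if st[k,4]>80: print(st[k],ce[k],atz(C,ce[k],.222).round(4))
print('pred',proj(C,np.array([.489,.054,.222])))
E
```

```text
pawl_pad [([293.6, 185.0], 0.97)]
pawl_pin [([344.8, 181.4], 0.92)]
lever_push [([265.0, 289.5], 0.6)]
lever_axis []
[233 166  17  60 765] [241.18169935 196.02352941] [0.4555 0.0148 0.222 ]
[286 169  27  30 670] [298.79850746 183.60597015] [0.4893 0.0546 0.222 ]
pred [298.12238109 183.97442225]
```

View pics/w1.png

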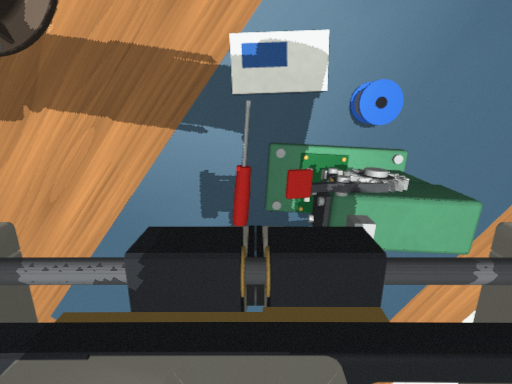

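The pad is confirmed at (298.8,183.6) px, giving (0.489, 0.0545). The dark blocks in front look wide, so I check the fingertip geometry before contact.

```bash
python3 - <<'E'
from h import *
c=arm.calibration('wrist');C=(np.array(c['intrinsics']),c['k1'],np.array(c['mount']))
print(C[0])
for z in [.1,.112,.13,.15,.178]:
  for y in [-.021,0,.021]:
    print(z,y,proj(C,np.array([.0095,y,z])).round(0),end=' ')
  print()
E
```

```text
[[293.99071502   0.         255.01482396]
 [  0.         293.99071502 192.3087951 ]
 [  0.           0.           1.        ]]
0.1 -0.021 [190. 318.] 0.1 0 [255. 318.] 0.1 0.021 [320. 318.] 
0.112 -0.021 [197. 296.] 0.112 0 [255. 295.] 0.112 0.021 [313. 295.] 
0.13 -0.021 [206. 269.] 0.13 0 [255. 269.] 0.13 0.021 [305. 269.] 
0.15 -0.021 [212. 248.] 0.15 0 [255. 247.] 0.15 0.021 [298. 247.] 
0.178 -0.021 [219. 225.] 0.178 0 [255. 225.] 0.178 0.021 [292. 225.]
```

```bash
python3 - <<'E'
from h import *
im=arm.grab_frame('scene');s=arm.get_state();S=cam('scene');Rm=R.from_euler('xyz',s['ee_rot']).as_matrix()
pt=lambda x,y,z:proj(S,s['eef_pos']+Rm@np.array([x,y,z]))
c=pt(0,0,.15).astype(int);print(c);x0,y0=c[0]-70,max(0,c[1]-70)
b=cv2.resize(im[y0:y0+120,x0:x0+140,::-1],None,fx=5,fy=5,interpolation=cv2.INTER_CUBIC)
for y in (-.021,.021,-.06,.06): 
  p=(pt(0,y,.178)-[x0,y0])*5; cv2.circle(b,tuple(p.astype(int)),4,(0,255,255),-1)
cv2.imwrite('pics/s2.png',b)
E
```

```text
[218 112]
```

View pics/s2.png

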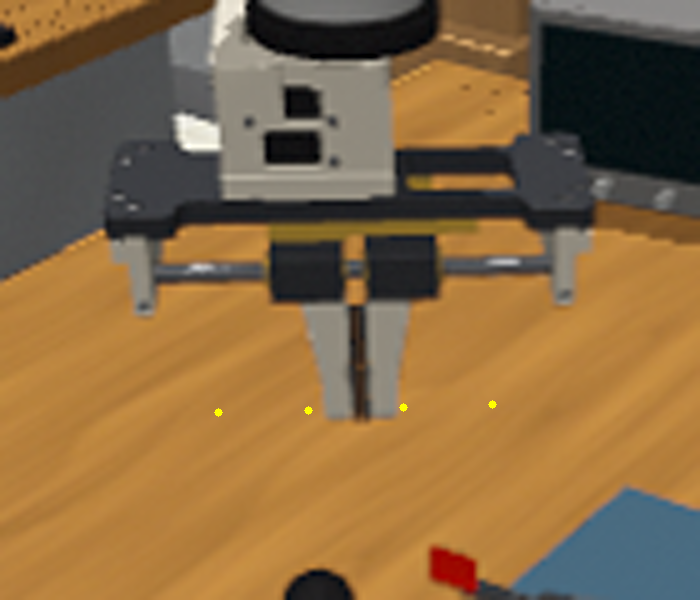

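Fingertips are about 30 mm wide and tapered, and the posts at the body ends stay well above them. Moving over the pad and down to a 20 mm gap.

Call:
{"method": "move_arm", "body": {
  "deltas": [
    [10,14,0,0,0,0],
    [11,15,-10,0,0,0],
    [0,0,-20,0,0,0],
    [0,0,-20,0,0,0],
    [0,0,-15,0,0,0]
  ]
}}

```text
t: 3.9
eef_pos: [0.4854, 0.0501, 0.4263]
ee_rot: [-3.141, -0.001, 2.221]
force: [-0.5, -0.4, -0.1]
width: 0.0006
```

Call:
{"method": "move_arm", "body": {
  "deltas": [
    [0,0,-4,0,0,0],
    [0,0,-4,0,0,0],
    [0,0,-4,0,0,0],
    [0,0,-4,0,0,0],
    [0,0,0,0,0,0]
  ]
}}

```text
t: 4.32
eef_pos: [0.4856, 0.0504, 0.4116]
ee_rot: [3.141, -0.0, 2.221]
force: [0.2, -0.8, 0.9]
width: 0.0006
```

Call:
{"method": "move_arm", "body": {
  "deltas": [
    [0,0,-3,0,0,0],
    [0,0,-3,0,0,0],
    [0,0,-3,0,0,0],
    [0,0,-3,0,0,0],
    [0,0,0,0,0,0]
  ]
}}

```text
t: 4.73
eef_pos: [0.4853, 0.0504, 0.399]
ee_rot: [-3.141, -0.0, 2.222]
force: [-0.3, -1.4, 2.2]
width: 0.0004
```

Call:
{"method": "move_arm", "body": {
  "deltas": [
    [0,0,-3,0,0,0],
    [0,0,-3,0,0,0],
    [0,0,-3,0,0,0],
    [0,0,-2,0,0,0],
    [0,0,0,0,0,0]
  ]
}}

```text
t: 5.15
eef_pos: [0.4856, 0.0507, 0.388]
ee_rot: [-3.141, -0.0, 2.222]
force: [0.2, 0.7, 0.0]
width: 0.0007
```

Call:
{"method": "move_arm", "body": {
  "deltas": [
    [0,0,-3,0,0,0],
    [0,0,-3,0,0,0],
    [0,0,-3,0,0,0],
    [0,0,-2,0,0,0],
    [0,0,0,0,0,0]
  ]
}}

```text
t: 5.57
eef_pos: [0.4855, 0.0505, 0.3771]
ee_rot: [-3.141, -0.0, 2.222]
force: [0.2, -0.8, -0.0]
width: 0.0002
```

```bash
python3 - <<'E'
from h import *
s=arm.get_state();im=arm.grab_frame('wrist');C=cam('wrist',s);print(s['eef_pos'],s['force'],s['q'])
i=im.astype(int);m=(i[...,0]>120)&(i[...,1]<70)&(i[...,2]<70)
n,l,st,ce=cv2.connectedComponentsWithStats(m.astype(np.uint8))
for k in range(1,n):
    if st[k,4]>80: print(st[k],ce[k])
Rm=R.from_euler('xyz',[0,0,np.radians(34.8)]).as_matrix();pin=np.array([.433+.047,-.235,.205])
for z,dx in [(.2,-.05),(.182,-.045)]: print(proj(C,Rm@(pin+[dx,0,z-.205])))
im=arm.grab_frame('scene');cv2.imwrite('pics/s3.png',cv2.resize(im[90:260,180:340,::-1],None,fx=4,fy=3.5,interpolation=2))
E
```

```text
[0.48547443 0.05048254 0.37706535] [ 0.16744354 -0.80568722 -0.0225578 ] [ 5.07399195e-01  6.98336186e-02 -4.29280191e-01 -1.56476987e-04
 -1.07252093e+00 -2.99809327e+00]
[203 193  19  34 543] [212.04788214 210.2228361 ]
[245 207  36  25 553] [260.9403255  217.51898734]
[260.00423842 240.25607695]
[267.36605667 228.3912503 ]
```

View pics/s3.png

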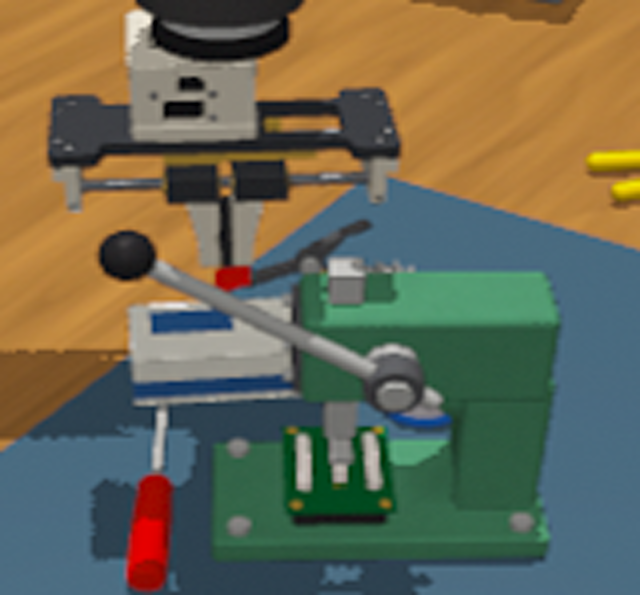

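The pawl has snapped over (pad at crop (233,277) slopes down to the front, tail up, force about 0). Next: raise, turn +110° so the body stays clear of the pad, and go above the lever bar.

Call:
{"method": "move_arm", "body": {
  "deltas": [
    [0,0,25,0,0,0],
    [0,0,30,0,0,0],
    [0,0,30,0,0,0],
    [0,0,30,0,0,0],
    [0,0,5,0,0,5]
  ]
}}

```text
t: 6.08
eef_pos: [0.4863, 0.0504, 0.5035]
ee_rot: [3.134, 0.004, 2.308]
force: [0.5, -0.5, 0.5]
width: 0.0004
```

Call:
{"method": "move_arm", "body": {
  "deltas": [
    [2.5,-5.5,0,0,0,7],
    [2.5,-5.5,0,0,0,7],
    [2.5,-5.5,0,0,0,7],
    [2.5,-5.5,0,0,0,7],
    [2.5,-5.5,0,0,0,7]
  ]
}}

```text
t: 6.5
eef_pos: [0.4982, 0.0228, 0.4979]
ee_rot: [3.141, 0.0, 2.926]
force: [-0.7, -0.8, -0.2]
width: 0.0007
```

Call:
{"method": "move_arm", "body": {
  "deltas": [
    [2.5,-6,0,0,0,7],
    [2.5,-6,0,0,0,7],
    [2.5,-6,0,0,0,7],
    [2.5,-6,0,0,0,7],
    [2.5,-6,0,0,0,7]
  ]
}}

```text
t: 6.92
eef_pos: [0.5107, -0.0073, 0.4978]
ee_rot: [-3.142, 0.0, -2.747]
force: [-1.1, -0.6, -0.2]
width: 0.0004
```

Call:
{"method": "move_arm", "body": {
  "deltas": [
    [2.5,-6,0,0,0,7],
    [2.5,-6,0,0,0,7],
    [2.5,-6,0,0,0,7],
    [2.5,-5,0,0,0,7],
    [2.5,-5,0,0,0,7]
  ]
}}

```text
t: 7.33
eef_pos: [0.5232, -0.0353, 0.4979]
ee_rot: [-3.141, 0.0, -2.136]
force: [0.0, -0.3, 0.2]
width: 0.0006
```

```bash
python3 - <<'E'
from h import *
s=arm.get_state();im=arm.grab_frame('wrist');C=cam('wrist',s);print(s['eef_pos'],s['ee_rot'],s['q'],s['force'])
for th in ['lever_push','pawl_pad','lever_axis']: print(th,[(np.round(a['xy'],1).tolist(),round(a['score'],2)) for a in arm.spot_point(th,'wrist')[:2]])
Rm=R.from_euler('xyz',[0,0,np.radians(34.8)]).as_matrix()
for n,p in [('push',[.405,-.328,.245]),('ball',[.376,-.328,.267]),('bar100',[.438,-.328,.222]),('pad',[.433,-.235,.185])]:
  q=proj(C,Rm@np.array(p));print(n,q.round(1)); cv2.circle(im,tuple(q.astype(int)),2,(255,0,255),-1)
cv2.imwrite('pics/w2.png',im[...,::-1])
E
```

```text
[ 0.52320314 -0.03532274  0.49786288] [-3.14136621e+00  1.95456875e-04 -2.13570619e+00] [ 3.07053663e-01  5.92981997e-02 -1.61534328e-01  4.88138691e-05
 -1.34966848e+00 -8.71974250e-01] [ 0.00444035 -0.27380828  0.23964405]
lever_push [([259.2, 197.9], 0.93)]
pawl_pad []
lever_axis [([260.2, 226.2], 0.17)]
push [256.8 196.3]
ball [272.4 170. ]
bar100 [242.9 220.4]
pad [325.7 234.7]
```

View pics/w2.png

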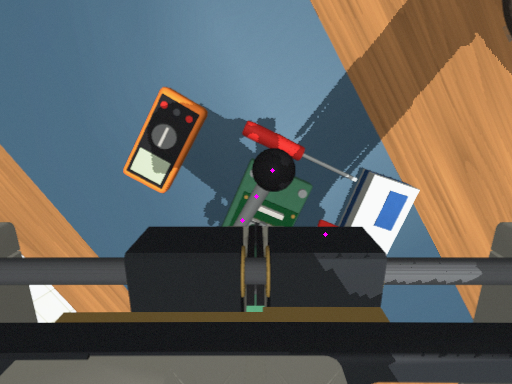

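Ball and bar match predictions to about 2 px, and the pad stays down. Lowering onto the bar.

Call:
{"method": "move_arm", "body": {
  "deltas": [
    [0,0,-15,0,0,0],
    [0,0,-15,0,0,0],
    [0,0,-15,0,0,0],
    [0,0,-8,0,0,0],
    [0,0,0,0,0,0]
  ]
}}

```text
t: 7.95
eef_pos: [0.5226, -0.0348, 0.443]
ee_rot: [3.139, -0.002, -2.144]
force: [-1.0, 0.1, -0.8]
width: 0.0002
```

Call:
{"method": "move_arm", "body": {
  "deltas": [
    [0,0,-4,0,0,0],
    [0,0,-4,0,0,0],
    [-1,-0.5,-4,0,0,0],
    [-1,-0.5,-4,0,0,0],
    [-2,-1.5,-4,0,0,0]
  ]
}}

```text
t: 8.37
eef_pos: [0.5193, -0.0375, 0.4249]
ee_rot: [-3.141, 0.001, -2.142]
force: [-0.6, -0.4, 3.2]
width: 0.0003
```

Call:
{"method": "move_arm", "body": {
  "deltas": [
    [-2,-1.5,-5,0,0,0],
    [-2,-1.5,-5,0,0,0],
    [-2,-1.5,-5,0,0,0],
    [-2,-1.5,-5,0,0,0],
    [-1.5,-1,-5,0,0,0]
  ]
}}

```text
t: 8.78
eef_pos: [0.5092, -0.0447, 0.3991]
ee_rot: [3.141, -0.0, -2.142]
force: [-1.3, 0.1, 2.1]
width: 0.0003
```

Call:
{"method": "move_arm", "body": {
  "deltas": [
    [-1,-0.7,-5,0,0,0],
    [-1,-0.7,-5,0,0,0],
    [-0.8,-0.6,-5,0,0,0],
    [-0.7,-0.5,-5,0,0,0],
    [-0.5,-0.4,-5,0,0,0]
  ]
}}

```text
t: 9.2
eef_pos: [0.5055, -0.0474, 0.3741]
ee_rot: [3.141, -0.0, -2.142]
force: [-0.9, -0.6, 2.6]
width: 0.0004
```

Call:
{"method": "move_arm", "body": {
  "deltas": [
    [-0.5,-0.3,-5,0,0,0],
    [-0.3,-0.2,-5,0,0,0],
    [0,0,-5,0,0,0],
    [0,0,-5,0,0,0],
    [0,0,-4,0,0,0]
  ]
}}

```text
t: 9.62
eef_pos: [0.5047, -0.048, 0.3503]
ee_rot: [3.141, -0.001, -2.142]
force: [-4.3, -0.8, 8.9]
width: 0.0006
```

Call:
{"method": "move_arm", "body": {
  "deltas": [
    [0.4,0.3,-4,0,0,0],
    [0.5,0.4,-4,0,0,0],
    [0.7,0.5,-4,0,0,0],
    [0.8,0.5,-4,0,0,0],
    [0.8,0.6,-4,0,0,0]
  ]
}}

```text
t: 10.03
eef_pos: [0.5068, -0.0464, 0.3303]
ee_rot: [3.14, -0.003, -2.142]
force: [-6.8, -4.1, 8.2]
width: 0.0005
```

Call:
{"method": "move_arm", "body": {
  "deltas": [
    [0.6,0.4,-3,0,0,0],
    [0.7,0.5,-3,0,0,0],
    [0.7,0.5,-3,0,0,0],
    [0.8,0.5,-3,0,0,0],
    [0.8,0.5,-2,0,0,0]
  ]
}}

```text
t: 10.45
eef_pos: [0.5099, -0.0442, 0.3159]
ee_rot: [3.138, -0.005, -2.142]
force: [-9.1, -5.7, 8.3]
width: 0.0006
```

Call:
{"method": "move_arm", "body": {
  "deltas": [
    [0.8,0.5,-2,0,0,0],
    [0.8,0.5,-2,0,0,0],
    [0.8,0.5,-2,0,0,0],
    [0.8,0.5,-2,0,0,0],
    [0.8,0.5,-2,0,0,0]
  ]
}}

```text
t: 10.87
eef_pos: [0.5134, -0.0418, 0.3056]
ee_rot: [3.137, -0.005, -2.142]
force: [-9.2, -5.6, 7.2]
width: 0.0003
```

Call:
{"method": "move_arm", "body": {
  "deltas": [
    [-0.6,-0.4,-1,0,0,0],
    [-0.4,-0.3,-1,0,0,0],
    [0,0,-1,0,0,0],
    [0,0,-1,0,0,0],
    [0,0,-1,0,0,0]
  ]
}}

```text
t: 11.28
eef_pos: [0.5136, -0.0417, 0.3014]
ee_rot: [3.14, -0.002, -2.142]
force: [-6.5, -0.4, 8.8]
width: 0.0004
```

Call:
{"method": "move_arm", "body": {
  "deltas": [
    [0.2,0.2,-1,0,0,0],
    [0.2,0.2,-1,0,0,0],
    [0.2,0.2,-1,0,0,0],
    [0,0,0,0,0,0],
    [0,0,0,0,0,0]
  ]
}}

```text
t: 11.7
eef_pos: [0.5144, -0.0411, 0.2984]
ee_rot: [3.14, -0.002, -2.142]
force: [-4.9, -2.1, 7.2]
width: 0.0005
```

```bash
python3 - <<'E'
from h import *
s=arm.get_state();print(s['eef_pos'],s['force'])
im=arm.grab_frame('scene');S=cam('scene')
i=im[100:260,180:240].astype(int);m=(i.max(2)<45).astype(np.uint8)
n,l,st,ce=cv2.connectedComponentsWithStats(m)
for k in range(1,n):
    if st[k,4]>40: print(st[k],ce[k]+[180,100])
Rm=R.from_euler('xyz',[0,0,np.radians(34.8)]).as_matrix()
for L in [1.0,1.1,1.2,1.25,1.3]:
    f=np.pi/4-L;print(L,proj(S,Rm@np.array([.521-.178*np.cos(f),-.328,.165+.178*np.sin(f)])).round(1))
cv2.imwrite('pics/s4.png',cv2.resize(im[110:260,180:330,::-1],None,fx=4,fy=4,interpolation=2))
E
```

```text
[ 0.51438045 -0.04107131  0.29841071] [-4.90064172 -2.10726739  7.23342377]
[  16    0   44   65 2361] [219.19610335 129.54299026]
[ 23  81  37  30 473] [223.91754757 196.49894292]
[ 22 117  13  12 114] [208.05263158 222.64912281]
1.0 [202.  212.3]
1.1 [204.5 217.7]
1.2 [207.7 222.8]
1.25 [209.4 225.2]
1.3 [211.4 227.6]
```

View pics/s4.png

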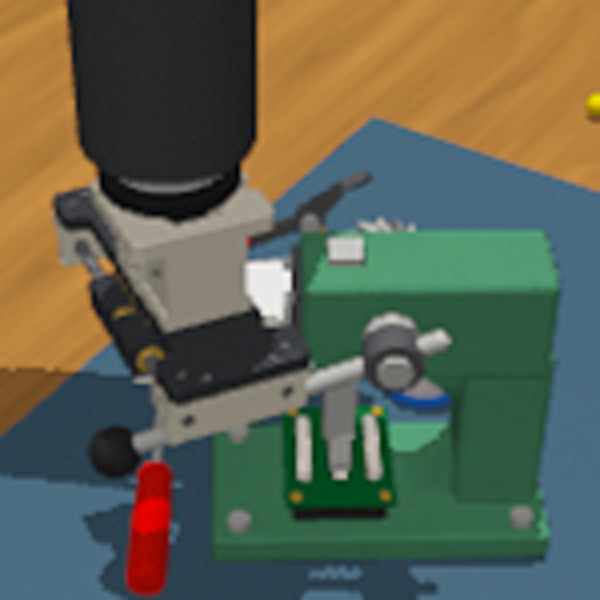

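Lever is at about 1.2 and moving freely, with the pawl still over. Continuing in small steps and watching for the stop.

Call:
{"method": "move_arm", "body": {
  "deltas": [
    [0.3,0.2,-1,0,0,0],
    [0.3,0.2,-1,0,0,0],
    [0.3,0.2,-1,0,0,0],
    [0.3,0.2,-0.5,0,0,0],
    [0,0,0,0,0,0]
  ]
}}

```text
t: 12.17
eef_pos: [0.5156, -0.0403, 0.2949]
ee_rot: [3.14, -0.002, -2.142]
force: [-5.7, -1.6, 7.7]
width: 0.0004
```

Call:
{"method": "move_arm", "body": {
  "deltas": [
    [0.3,0.2,-1,0,0,0],
    [0.3,0.2,-1,0,0,0],
    [0.2,0.1,-0.5,0,0,0],
    [0,0,0,0,0,0],
    [0,0,0,0,0,0]
  ]
}}

```text
t: 12.58
eef_pos: [0.5164, -0.0397, 0.2924]
ee_rot: [3.14, -0.002, -2.142]
force: [-5.3, -1.8, 7.0]
width: 0.0003
```

Call:
{"method": "move_arm", "body": {
  "deltas": [
    [0.3,0.2,-0.7,0,0,0],
    [0.3,0.2,-0.7,0,0,0],
    [0,0,0,0,0,0],
    [0,0,0,0,0,0],
    [0,0,0,0,0,0]
  ]
}}

```text
t: 13.0
eef_pos: [0.517, -0.0394, 0.2911]
ee_rot: [3.14, -0.002, -2.142]
force: [-5.7, -1.1, 6.6]
width: 0.0008
```

```bash
cat > lev.py <<'E'
from h import *
s=arm.get_state();print(s['eef_pos'].round(4),s['force'].round(1),s['t'])
im=arm.grab_frame('scene');S=cam('scene')
i=im[210:240,190:226].astype(int);m=(i.max(2)<45).astype(np.uint8)
n,l,st,ce=cv2.connectedComponentsWithStats(m)
Rm=R.from_euler('xyz',[0,0,np.radians(34.8)]).as_matrix()
P=lambda f:proj(S,Rm@np.array([.521-.178*np.cos(f),-.328,.165+.178*np.sin(f)]))
for k in range(1,n):
    if st[k,4]>40:
        x,y,w,h,_=st[k];c=ce[k]+[190,210];Ls=np.linspace(.9,1.4,101)
        print(st[k],c.round(1),'L',Ls[np.argmin([np.linalg.norm(P(np.pi/4-L)-c) for L in Ls])])
cv2.imwrite('pics/last.png',im[...,::-1])
E
python3 lev.py
```

```text
[ 0.517  -0.0394  0.2911] [-5.7 -1.1  6.6] 13.0
[ 15  10  12  12 109] [210.2 225.6] L 1.265
```

Call:
{"method": "move_arm", "body": {
  "deltas": [
    [0.4,0.3,-0.7,0,0,0],
    [0.4,0.3,-0.7,0,0,0],
    [0,0,0,0,0,0],
    [0,0,0,0,0,0],
    [0,0,0,0,0,0]
  ]
}}

```text
t: 13.47
eef_pos: [0.5176, -0.0389, 0.2897]
ee_rot: [3.14, -0.002, -2.142]
force: [-6.1, -2.8, 8.8]
width: 0.0005
```

Call:
{"method": "move_arm", "body": {
  "deltas": [
    [0.4,0.3,-0.7,0,0,0],
    [0.4,0.3,-0.7,0,0,0],
    [0,0,0,0,0,0],
    [0,0,0,0,0,0],
    [0,0,0,0,0,0]
  ]
}}

```text
t: 13.88
eef_pos: [0.5182, -0.0385, 0.2885]
ee_rot: [3.14, -0.003, -2.142]
force: [-8.2, -2.4, 11.5]
width: 0.0001
```

```bash
python3 lev.py
```

```text
[ 0.5182 -0.0385  0.2885] [-8.2 -2.4 11.5] 13.8833
[ 16  11  12  12 106] [211.  226.6] L 1.285
```

Call:
{"method": "move_arm", "body": {
  "deltas": [
    [0.3,0.2,-0.6,0,0,0],
    [0,0,0,0,0,0],
    [0,0,0,0,0,0],
    [0,0,0,0,0,0],
    [0,0,0,0,0,0]
  ]
}}

```text
t: 14.35
eef_pos: [0.5184, -0.0384, 0.288]
ee_rot: [3.14, -0.003, -2.142]
force: [-8.8, -3.4, 13.0]
width: 0.0006
```

```bash
python3 lev.py
```

```text
[ 0.5184 -0.0384  0.288 ] [-8.8 -3.4 13. ] 14.35
[ 16  11  12  12 107] [211.1 226.7] L 1.285
```

Call:
{"method": "move_arm", "body": {
  "deltas": [
    [0.3,0.2,-0.7,0,0,0],
    [0,0,0,0,0,0],
    [0,0,0,0,0,0],
    [0,0,0,0,0,0],
    [0,0,0,0,0,0]
  ]
}}

```text
t: 14.82
eef_pos: [0.5187, -0.0382, 0.2875]
ee_rot: [3.14, -0.003, -2.142]
force: [-10.3, -2.4, 14.3]
width: 0.0004
```

```bash
python3 lev.py; python3 - <<'E'
from h import *
a=cv2.imread('pics/s4.png');b=cv2.resize(cv2.imread('pics/last.png')[110:260,180:330],None,fx=4,fy=4,interpolation=2)
c=np.hstack([a[380:540,200:420],b[380:540,200:420]]);cv2.imwrite('pics/cmp.png',cv2.resize(c,(792,288)))
E
```

```text
[ 0.5187 -0.0382  0.2875] [-10.3  -2.4  14.3] 14.8167
[ 16  11  12  13 109] [211.3 226.9] L 1.29
```

View pics/cmp.png

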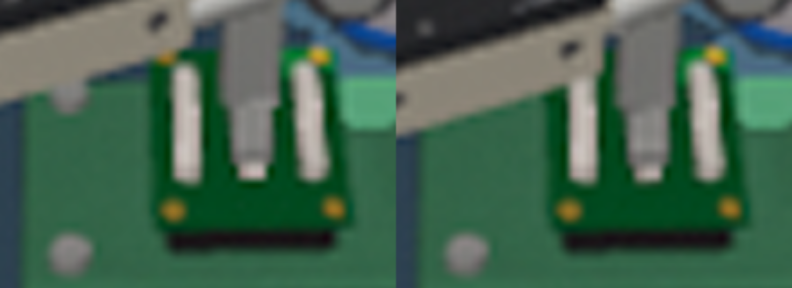

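Lever is at 1.29, and the normal load of about 17 N exceeds the 10 N pressing range, so the lever is at the stop. Letting go and backing away.

Call:
{"method": "move_arm", "body": {
  "deltas": [
    [-0.5,-0.4,2,0,0,0],
    [-1,-0.7,4,0,0,0],
    [-2,-1.4,8,0,0,0],
    [-4,-2.8,15,0,0,0],
    [-4,-2.8,25,0,0,0]
  ]
}}

```text
t: 15.28
eef_pos: [0.508, -0.0455, 0.34]
ee_rot: [3.139, -0.002, -2.142]
force: [0.2, 0.6, -0.0]
width: 0.0007
```

Call:
{"method": "move_arm", "body": {
  "deltas": [
    [-4,-4,30,0,0,0],
    [0,-10,35,0,0,0],
    [0,-20,35,0,0,0],
    [0,-30,15,0,0,0],
    [0,-30,0,0,0,0]
  ]
}}

```text
t: 15.7
eef_pos: [0.5053, -0.1402, 0.4616]
ee_rot: [-3.133, 0.005, -2.139]
force: [1.0, -0.8, 0.5]
width: 0.0008
```

Call:
{"method": "move_arm", "body": {
  "deltas": [
    [0,-30,0,0,0,0],
    [0,-30,0,0,0,0],
    [0,-30,0,0,0,0],
    [0,-20,0,0,0,0],
    [0,0,0,0,0,0]
  ]
}}

```text
t: 16.12
eef_pos: [0.5046, -0.2524, 0.456]
ee_rot: [-3.141, -0.0, -2.144]
force: [-0.1, 0.1, -0.0]
width: 0.0004
```

```bash
python3 lev.py; python3 - <<'E'
from h import *
t=arm.grab_frame('top')[...,::-1];cv2.imwrite('pics/top9.png',t)
T=cam('top')
for th,p0 in [('meter',[327.1,184]),('carton',[202.6,280.7]),('spool',[184,219.1]),('driver',[267.3,258.1])]:
    r=arm.spot_point(th,'top'); print(th,p0,[np.round(a['xy'],1).tolist() for a in r[:1]])
s=cv2.imread('pics/last.png')[130:260,190:330]
cv2.imwrite('pics/fin.png',np.hstack([cv2.resize(t[125:325,150:350],(400,400),interpolation=2),cv2.resize(s,(400,400),interpolation=2)]))
E
```

```text
[ 0.5046 -0.2524  0.456 ] [-0.1  0.1 -0. ] 16.1167
[15 10 12 12 88] [210.1 226.3] L 1.27
meter [327.1, 184] []
carton [202.6, 280.7] [[202.2, 282.7]]
spool [184, 219.1] [[182.2, 216.0]]
driver [267.3, 258.1] [[237.6, 250.4]]
```

View pics/fin.png

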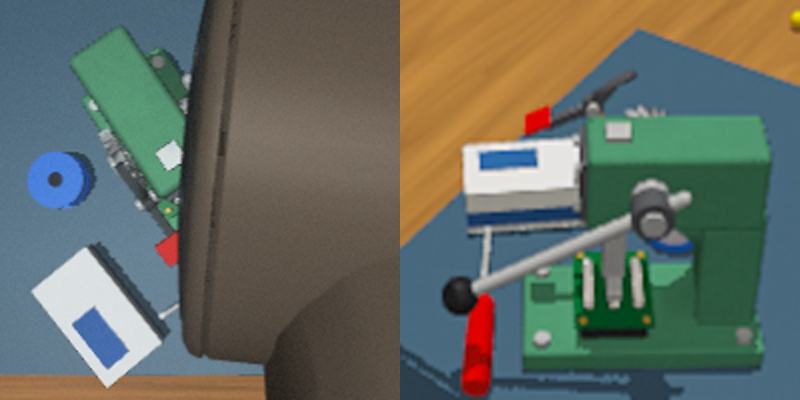

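```bash
python3 -c "
from station import arm
print(arm.job_done(), arm.get_state()['force'])"
```

```text
the job is handed in; nothing more can be done
the job is handed in; nothing more can be done
```

The pawl is over and clear of the teeth, and the lever is down at its stop. The connector should be fully home. I handed the job in about 16 s into the 45 s.

- **Pawl:** I pressed the pad with closed fingertips. It snapped over with about 2 N, and the last picture shows it still over: the pad slopes down to the front and the tail is up.
- **Lever:** I pushed the bar down its arc. The load stayed around 7–9 N vertical, then rose steadily to about 14 N (roughly 17 N square to the bar) at lever angle 1.29. I took that as the hard stop, let go and backed off.

Checks:
- **Lever after release:** it reads about 1.27, inside the 1.25–1.30 home range. The drop of about 0.02 is either slight springback or picture error. I did not measure the connector's height directly. That it is home rests on the lever angle, the force rise and the lowered ram.
- **Sideways force:** partway down, the sideways force on the tip rose to about 11 N, because I was moving it too far toward the press. I corrected this within one move.
- **Things around the press:** the carton, the spool and the driver look unmoved. In the top view the arm hid the meter and most of the driver, so the network found no meter and put the driver about 30 px off. The final scene crop shows the driver in place but leaves out the meter, so I did not check the meter at the end; no move brought the gripper down near it.

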